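# Grease the hub bush with the brush

## Task

Take the grease brush from its stand, dip its bristles well down into the red tin, and then dab the greased bristles lightly on the brass bush on top of the wheel hub. Then hang the brush back in the fork of its stand, by its collar and bristles down, and let go. Keep the brush out of the blue and white tins, do not press it hard on the tin or the hub, and leave the tins and the other parts standing where they are.

Things in the scene. Friction and masses are not known exactly. Their poses are not given: they have to be found in the camera images.
- brush: Grease brush hanging upright in the fork, 75 g. Origin: centre of the underside of its black collar (36 mm across, 6 mm thick); z up the handle. Above, to z 76 mm: yellow square grip, 16 x 16 mm, sides along x and y. Below: 10 mm round shaft, 15 mm steel ferrule (z -62 to -80 mm), black bristles 16 mm across down to z -114 mm; they spring in up to 14 mm, 0.35 N per mm.
- brush_tip (a point): Centre of the brush's bristle end, 114 mm below the brush's origin along its axis when not pressed in.
- stand: Green brush stand, fixed: black base 110 x 90 x 10 mm, a post on its +x side, a level two-pronged fork open to -x. Origin: centre of the base's underside, below the hanging brush. Prongs 14 mm wide, 10 mm thick, tops at z 140 mm, from x -23 mm to the post (face at x 23 mm); slot between them 24 mm wide, so ferrule and bristles also pass through from above.
- fork (a point): Centre of the fork at the height of the prongs' tops, where the brush's origin lies when it hangs there; 140 mm above the bench. Axes as the stand.
- tin_red: The grease tin: small open round red tin, 66 mm across, 55 mm high, wall 3 mm, floor 4 mm thick, empty to the simulator, loose, 0.35 kg. Origin: centre of its underside. It stands in any one of three places among the tins.
- tin_red_mouth (a point): Centre of the red tin's mouth, at rim height, 55 mm above the bench.
- hub: Dark steel wheel hub fixed flat on the bench: flange 124 mm across, 12 mm high, five 10 mm studs up to 34 mm high on a 50 mm radius, a boss 62 mm across up to 50 mm, and on top a round brass bush 46 mm across with its flat face at 60 mm. Origin: centre of the underside.
- bush_face (a point): Centre of the flat top face of the hub's brass bush, 60 mm above the bench.
- tin_blue: Blue open tin of the same size as the red one, loose (origin: centre of its underside). Not to be dipped in.
- tin_blue_mouth (a point): Centre of the blue tin's mouth, 55 mm up.
- tin_white: White open tin of the same size, loose (origin: centre of its underside). Not to be dipped in.
- tin_white_mouth (a point): Centre of the white tin's mouth, 55 mm up.
- piston: Bystander: aluminium piston standing on the bench, 72 mm across, 50 mm high (origin: centre of its underside).
- pulley: Bystander: steel belt pulley lying flat, 90 mm across, 30 mm high (origin: centre of its underside).
- bearing: Bystander: steel ball bearing lying flat, 62 mm across, 17 mm high (origin: centre of its underside).
- wrench: Bystander: steel wrench lying on the bench (origin near its middle, x along it).
- spray: Bystander: orange spray can standing on the bench, 64 mm across, 170 mm high (origin: centre of its underside).
Things that resemble listed ones, but are neither listed nor needed, are in the scene too. Leave any orange or turquoise look-alike of the hub alone.

How it is judged:
By the outcome, as a careful person would: the job done as asked, in the order asked, and still so for the second after the job is handed in, with the robot touching nothing.
It also fails if it takes over 64 s, if anything falls off the work surface, if the arm or the gripper's body presses on something with over 40 N, if the wrist force passes 120 N, or if a joint passes its speed limit or range.

## Robot

A 7-joint arm with a two-finger parallel gripper is mounted at the origin on the work surface. World frame = base frame: x ahead of the robot, y to its left, z up, the work surface at z = 0. Lengths are in m, angles in rad, forces in N, time in s.
With the tool pointing down it reaches from about 0.375 to 0.925 m from the base axis. Payload 3.1 kg.
Tool frame: the origin (TCP) lies at the very end of the fingers, on their centre line; the grasp point (between the pads) lies 19 mm behind it (ctrl.pinch_z is the distance from the TCP to the grasp point, in m); z points along the fingers, y is the line along which they close (so a half turn about z gives the same grasp; the last joint's range is limited). The gripper opens to 85 mm and grips with 20 to 120 N. Pads are 22 mm wide; open, the fingers measure 114 mm over their backs; the gripper's body (76 mm by 85 mm) begins 54 mm behind the grasp point. The pads swing forward as they close: fully open they stand 13 mm farther back than shut.
Start: joints at [-1.217, 0.383, 0.044, 1.598, -0.018, 1.161, -0.05], TCP at [0.284, 0.585, 0.231] pointing down, gripper open.
Joint ranges: [-2.61, 2.61], [-0.41, 2.15], [-1.48, 1.57], [0, 2.5], [-1.57, 4.71], [0.05, 1.97], [-2.85, 2.85]. Speed limits (rad/s): [2.79, 2.79, 3.14, 3.14, 3.14, 3.14, 3.14].

## Interface

Orientations are given as a unit quaternion [x, y, z, w].
In Python, from workcell import ctrl gives the robot as it stands.
- The arm moves only by the tool move_arm, never from a script. Its argument "motion" is a list that holds one entry, the list of rows, each a list of 5 numbers: the shift along the tool's x, y, z as a fraction of full scale, then the turn about the tool's z as a fraction of full scale, then the opening, from -1 (shut) to 1 (fully open), so that 0 is half open. A call has exactly 10 rows; each row is the pose to reach, as a shift and turn from the pose commanded when the call began, along the tool's axes at that moment, turning the shorter way round; what a row does not reach only later rows make up. Full scale, the value 1, is 750 mm for a shift and 180 degrees for a turn. A row lasts 1/8 s, in which the tool goes at most 62.5 mm and 10.7 degrees, less where a joint would pass 70% of its speed; a pose out of reach is approached as far as the arm can. A call with a number of a shift or a turn outside -1 to 1 is refused whole. A call with a gripper value outside its range is refused whole. The fingers move at their own pace and stop on an object; "newtons" is the grip in N (left out, the last holds). Time passes only in rows, so rows that repeat a pose let the fingers close, or fill a call up. It gives the time, the measured TCP pose, the force, the opening and the grip force at its end, in the units of the state.
- ctrl.read_state(): the state, without advancing time (a new reading comes with each control period).
- ctrl.snapshot(name): name is "side" or "top"; returns the picture (384x512x3 uint8, red, green, blue); there is no depth.
- ctrl.calibration(name): a dict with "camera_matrix" (3x3 intrinsics, pixels), "dist_coeffs" ([k1, k2, p1, p2, k3] as OpenCV has them; the pictures are not rectified), "world_from_camera" (4x4, takes a point from camera to world coordinates). Camera axes: x right, y down, z forward; pixel columns grow to the right and rows downward; lengths in m; the calibration is good to about 2 mm. A picture is of the moment at which its call begins. calibration takes no time and is no camera call.
- ctrl.finish_job(): hands the job in; it is judged then, once.
Trained networks look in the newest picture that a camera, given by its name, has taken for a name from the list of things; names that differ only in an ending like _2 or _b are one class to them, and where a whole thing is asked for, a point or a joint stands for the part that bears it (a point fixed in the world has none). Each returns a list of dicts, best first, with "p" (0 to 1); they miss things now and then, are a little off and sometimes report something else, mostly with a low value. They report only what shows in the picture. A call takes as long as a camera call. They do not tell look-alikes from the thing itself.
- ctrl.boxes_of(camera, thing): "centre" ([column, row] as shares, 0 to 1, of the picture: columns of its width, rows of its height, amid what is visible of it).
- ctrl.silhouettes(camera, thing): "pixels" (384x512 bool, what is visible of it) and "centre" ([column, row] as shares, 0 to 1, of the picture: columns of its width, rows of its height, amid what is visible of it).
- ctrl.landmark_of(camera, thing): "centre" ([column, row] as shares, 0 to 1, of the picture: columns of its width, rows of its height: a listed point, or the origin of a listed thing).
The state is a dict: "clock": time; "q": joint angles; "dq": joint speeds; "effort": joint torques, N m; "ee_pos": TCP position; "eef_rot": TCP orientation; "contact_force": force on the tool from outside, world axes, zero at the start; "moment": the same for the moment, N m; "grip_width": opening from 0.0 (shut) to 1.0 (fully open); "grip_force": force on a finger pad.
Only numpy, scipy, OpenCV 4.12 (cv2) and the standard library are available. Lean on these libraries where they do the work, as an engineer would, in place of code of your own. Each camera call takes 0.05 s, during which the arm holds its last target. There are 200 camera calls.

## Working session

There is one attempt and no reset: what is moved stays moved. The work goes in short steps, Python scripts to look and compute and a tool call to move; the robot and the scene stay as the last step left them, time stands still between calls to the robot, and variables do not carry over. Pictures are saved under pics/ and viewed, at most 10 in all, crops included, and the job is handed in when it is done.

Besides the shell and the picture viewer there is one more tool, called after "Call:" as name([rows], argument=value, ...), one row to a line, values as JSON. move_arm: Moves the arm, as the interface text tells. Shift numbers are shares of 750 mm and turn numbers shares of 180 degrees, none past 1 either way. Its arguments: {"type":"object","properties":{"motion":{"type":"array","items":{"type":"array","items":{"type":"array","items":{"type":"number"}}}},"newtons":{"type":"number"}},"required":["motion"]}

```bash
mkdir -p pics
cat > h.py <<'E'
import numpy as np, cv2
from workcell import ctrl
from scipy.spatial.transform import Rotation as R
def snap(n,f=None):
    im=ctrl.snapshot(n)
    if f: cv2.imwrite('pics/'+f,im[:,:,::-1])
    return im
def ray(n,px):
    c=ctrl.calibration(n);K=np.array(c['camera_matrix'],float);d=np.array(c['dist_coeffs'],float);T=np.array(c['world_from_camera'])
    u=cv2.undistortPoints(np.array([[px]],float),K,d)[0,0]
    v=T[:3,:3]@np.array([u[0],u[1],1]);return T[:3,3],v/np.linalg.norm(v)
def atz(n,px,z):
    o,v=ray(n,px);return o+v*(z-o[2])/v[2]
def tri(a,pa,b,pb):
    o1,v1=ray(a,pa);o2,v2=ray(b,pb)
    s=np.linalg.lstsq(np.stack([v1,-v2],1),o2-o1,rcond=None)[0]
    p,q=o1+s[0]*v1,o2+s[1]*v2
    return (p+q)/2,np.linalg.norm(p-q)
def proj(n,P):
    c=ctrl.calibration(n);T=np.linalg.inv(np.array(c['world_from_camera']))
    return cv2.projectPoints(np.atleast_2d(np.array(P,float)),cv2.Rodrigues(T[:3,:3])[0],T[:3,3],np.array(c['camera_matrix'],float),np.array(c['dist_coeffs'],float))[0][:,0]
def lm(n,t): return [(round(d['p'],2),np.array(d['centre'])*[512,384]) for d in ctrl.landmark_of(n,t)]
E
python3 - <<'E'
from h import *
np.set_printoptions(precision=3,suppress=True)
a=snap('top');b=snap('side')
cv2.imwrite('pics/a.png',np.vstack([a,b])[:,:,::-1] if 0 else cv2.resize(np.hstack([a,b]),(800,300))[:,:,::-1])
cv2.imwrite('pics/top.png',cv2.resize(a,(800,600))[:,:,::-1])
cv2.imwrite('pics/side.png',cv2.resize(b,(800,600))[:,:,::-1])
for t in ['brush','brush_tip','fork','stand','tin_red_mouth','tin_blue_mouth','tin_white_mouth','bush_face']:
    L,S=lm('top',t),lm('side',t);print(t,L,S)
    for p,x in L[:3]:
        for q,y in S[:3]:
            print('   ',*tri('top',x,'side',y))
s=ctrl.read_state();print(s['ee_pos'],s['eef_rot'],R.from_quat(s['eef_rot']).as_matrix(),s['clock'],ctrl.pinch_z)
for n in('top','side'):print(np.array(ctrl.calibration(n)['world_from_camera']))
E
```

```text
brush [(0.47, array([ 86.989, 209.51 ])), (0.36, array([139.11 , 149.107]))] [(0.6, array([259.277, 240.192])), (0.5, array([222.925, 315.994]))]
    [0.454 0.238 0.363] 0.0412361826307656
    [0.495 0.328 0.146] 0.00405218546253806
    [0.545 0.15  0.277] 0.19597784227706613
    [ 0.625  0.235 -0.028] 0.1844993915733961
brush_tip [] [(0.63, array([287.59 , 299.789])), (0.56, array([227.584, 210.701])), (0.41, array([226.611, 336.192])), (0.31, array([167.987, 289.613]))]
fork [(0.78, array([ 88.013, 210.509]))] [(0.6, array([222.208, 312.691]))]
    [0.495 0.323 0.152] 0.010645592264522243
stand [(0.91, array([108.595, 213.312]))] [(0.96, array([223.59 , 340.301]))]
    [ 0.501  0.322 -0.021] 0.008130475449648235
tin_red_mouth [(0.74, array([177.818, 178.906])), (0.55, array([179.098, 180.595]))] [(0.82, array([215.296, 251.29 ])), (0.64, array([253.286, 163.392]))]
    [0.607 0.083 0.051] 0.0019290518584357606
    [0.527 0.017 0.392] 0.04353267283226313
    [0.605 0.08  0.047] 0.007765412047314415
    [0.526 0.015 0.389] 0.03941243289619438
tin_blue_mouth [(0.7, array([195.994, 217
[... 754 characters left out ...]
0.415  0.038] 0.18607796456734088
    [ 0.368 -0.794 -0.374] 0.15955173037739775
    [ 0.446 -0.724 -0.164] 0.010477852941433784
    [ 0.552 -0.694 -0.188] 0.23353276706654544
    [ 0.306 -0.311  0.053] 0.003928212142741482
    [ 0.366 -0.286  0.195] 0.09929045796021428
    [ 0.437 -0.252  0.2  ] 0.2517549318458749
[0.284 0.585 0.231] [ 0.224  0.975  0.    -0.   ] [[-0.9    0.437 -0.   ]
 [ 0.437  0.9    0.   ]
 [ 0.     0.    -1.   ]] 0.9 0.0187
[[ 0.021 -0.99   0.139  0.391]
 [-1.    -0.023 -0.011 -0.154]
 [ 0.014 -0.139 -0.99   1.335]
 [ 0.     0.     0.     1.   ]]
[[-0.967 -0.189  0.171  0.336]
 [-0.254  0.665 -0.702  0.705]
 [ 0.019 -0.722 -0.691  0.978]
 [ 0.     0.     0.     1.   ]]
```

View pics/top.png

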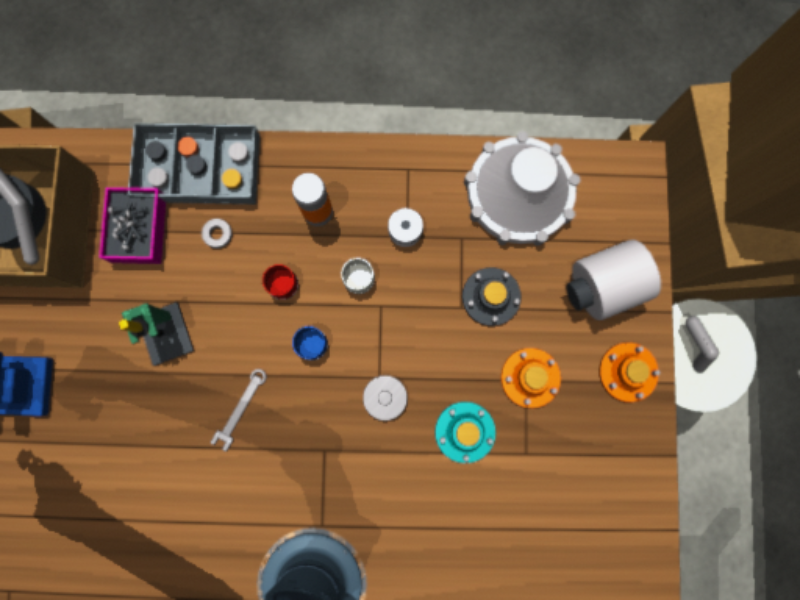

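View pics/side.png

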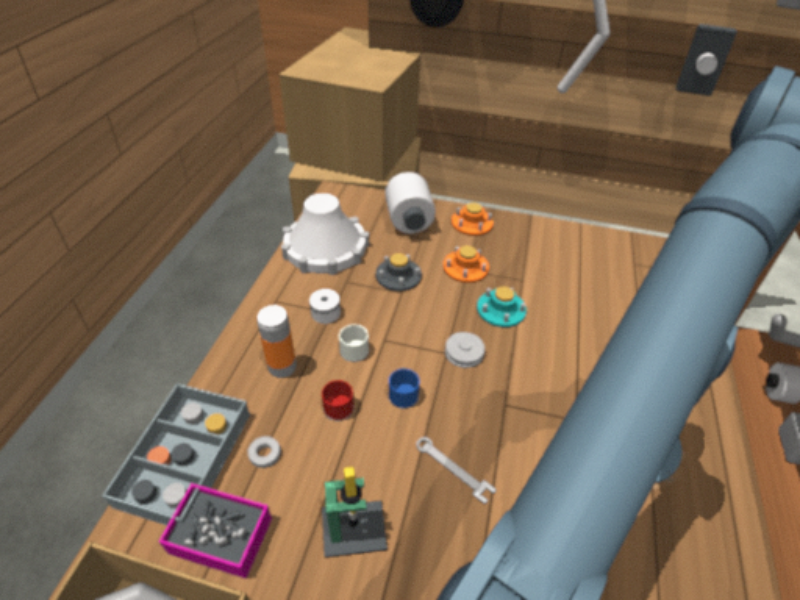

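Top view (800 px): brush in the green stand at (130,322). Red tin (280,281), white (358,276), blue (310,343). Hub candidates are dark (493,293), orange (533,377) and (632,371), turquoise (466,432); the dark steel one is the hub. Side view: brush (349,485), red tin (338,399), dark hub (398,268). Next, one close crop of the stand from both cameras.

Run:
```python
from h import *
np.set_printoptions(precision=3,suppress=True)
a=cv2.imread('pics/top.png');b=cv2.imread('pics/side.png')
f=lambda i,x,y,w:cv2.resize(i[y:y+w,x:x+w],(400,400),interpolation=cv2.INTER_CUBIC)
cv2.imwrite('pics/crop.png',np.vstack([np.hstack([f(a,100,280,110),f(b,300,455,110)]),cv2.resize(f(a,455,255,80),(400,200))[:, :].repeat(2,1)[:,:800]]))
L,S=lm('top','hub'),lm('side','hub');print(L,S)
print(tri('top',[493/800*512,293*.64],'side',[398*.64,261*.64]))
```

```text
[(0.89, array([398.182, 238.618])), (0.8, array([315.187, 187.315])), (0.77, array([294.912, 274.79 ])), (0.75, array([339.61 , 240.998])), (0.34, array([ 87.603, 205.786]))] [(0.74, array([298.394, 167.885])), (0.72, array([305.306, 143.002])), (0.71, array([254.72 , 175.488])), (0.66, array([317.901, 198.989]))]
(array([ 0.589, -0.355,  0.052]), np.float64(0.0019753866525563553))
```

View pics/crop.png

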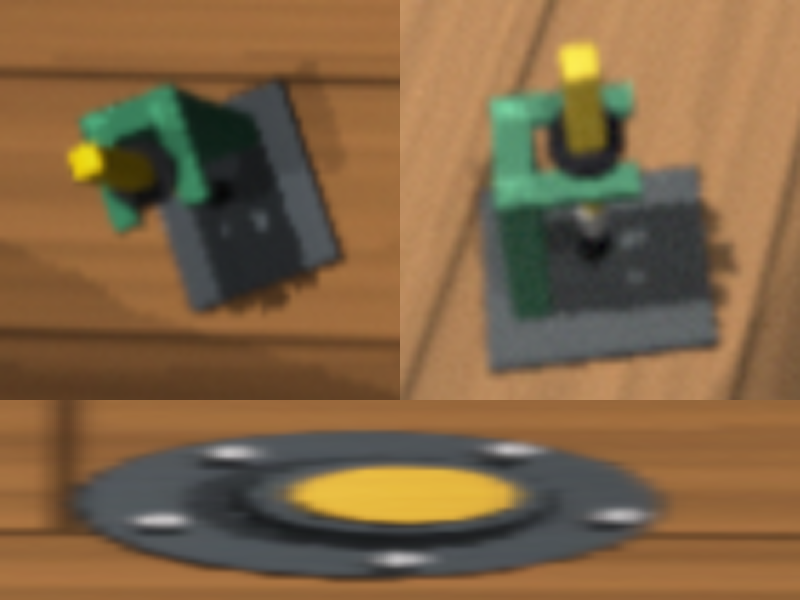

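The crop shows the collar seated in the fork, the post on the +x side (top of image) and the brass face on the dark hub. Now I work out positions and yaw from the crop pixels.

```bash
cat > m1.py <<'E'
from h import *
np.set_printoptions(precision=4,suppress=True)
t=lambda x,y:((x*110/400+100+.0)*.64,(y*110/400+280)*.64)
s=lambda x,y:(((x-400)*110/400+300)*.64,(y*110/400+455)*.64)
C=[atz('top',t(*p),.01)[:2] for p in [(281,80),(342,258),(200,310)]]
C=np.array(C);print(C,np.linalg.norm(C[0]-C[1]),np.linalg.norm(C[1]-C[2]),np.degrees(np.arctan2(*(C[0]-C[1])[::-1])),'centre',(C[0]+C[2])/2)
D=np.array([atz('side',s(*p),.01)[:2] for p in [(490,368),(716,343),(700,170)]])
print(D,np.linalg.norm(D[0]-D[1]),np.linalg.norm(D[1]-D[2]),np.degrees(np.arctan2(*(D[0]-D[1])[::-1])),'centre',(D[0]+D[2])/2)
print('griptop',tri('top',t(86,163),'side',s(580,60)))
print('collar side',atz('side',s(586,140),.143))
for n in('top','side'):
    print(n,proj(n,[[.495,.325,.14]]))
G=np.array([atz('top',t(*p),.216)[:2] for p in [(68,150),(93,142),(103,173),(77,183)]]);print(G,G.mean(0))
print('prong tips', tri('top',t(124,222),'side',s(637,180)),tri('top',t(196,190),'side',s(630,100)))
print(tri('top',[315.5,187.5],'side',[254.7,167]))
E
python3 m1.py
```

```text
[[0.5604 0.2995]
 [0.4589 0.2574]
 [0.4273 0.3371]] 0.10978637355593598 0.08570663820887776 22.516769743024966 centre [0.4939 0.3183]
[[0.5272 0.3865]
 [0.4273 0.347 ]
 [0.4581 0.2654]] 0.10740192273090927 0.08720001464151271 21.609405645488962 centre [0.4926 0.326 ]
griptop (array([0.4928, 0.3239, 0.2117]), np.float64(0.0023966432996626436))
collar side [0.4936 0.3258 0.143 ]
top [[ 88.8052 209.153 ]]
side [[224.3649 315.9758]]
[[0.4973 0.3312]
 [0.5016 0.3192]
 [0.4866 0.3131]
 [0.4814 0.3255]] [0.4917 0.3223]
prong tips (array([0.4681, 0.3339, 0.1348]), np.float64(0.0004321661859919756)) (array([0.4841, 0.2977, 0.133 ]), np.float64(0.003767622190943709))
(array([ 0.5894, -0.3553,  0.0525]), np.float64(0.002018714625002215))
```

```bash
cat >> h.py <<'E'
def go(P,yaw=None):
    """fractions to bring TCP to P, tool-y heading yaw (deg, mod 180)"""
    s=ctrl.read_state();M=R.from_quat(s['eef_rot']).as_matrix()
    sh=M.T@(np.array(P)-s['ee_pos'])/.75
    y=np.degrees(np.arctan2(M[1,1],M[0,1]))
    t=0 if yaw is None else -(((yaw-y+90)%180)-90)/180
    print('go',P,'->',np.round(sh,4),'turn',round(t,4),'| yaw now',round(y,2),'tilt',np.round(M[:2,2],4))
E
python3 - <<'E'
from h import *
np.set_printoptions(precision=4,suppress=True)
for n,z,L in [('red',.055,(('top',(178.3,179.5)),('side',(215.3,251.3)))),('blue',.055,(('top',(196,217.7)),('side',(256.5,243.1)))),('hub',.06,(('top',(315.8,187.6)),('side',(254.7,167))))]:
    print(n,[atz(c,p,z)[:2] for c,p in L])
go([.4927,.324,.26],22)
go([.4927,.324,.26],112)
E
```

```text
red [array([0.6034, 0.0805]), array([0.6068, 0.0856])]
blue [array([0.4837, 0.0193]), array([0.4875, 0.0184])]
hub [array([ 0.5869, -0.3552]), array([ 0.5883, -0.3467])]
go [0.4927, 0.324, 0.26] -> [-0.4025 -0.1913 -0.0383] turn 0.234 | yaw now 64.12 tilt [-0.  0.]
go [0.4927, 0.324, 0.26] -> [-0.4025 -0.1913 -0.0383] turn -0.266 | yaw now 64.12 tilt [-0.  0.]
```

Call:
move_arm([
  [[-0.067, -0.032, -0.0383, 0.039, 1], [-0.134, -0.064, -0.0383, 0.078, 1], [-0.201, -0.096, -0.0383, 0.117, 1], [-0.268, -0.128, -0.0383, 0.156, 1], [-0.335, -0.16, -0.0383, 0.195, 1], [-0.4025, -0.1913, -0.0383, 0.234, 1], [-0.4025, -0.1913, -0.0383, 0.234, 1], [-0.4025, -0.1913, -0.0383, 0.234, 1], [-0.4025, -0.1913, -0.0383, 0.234, 1], [-0.4025, -0.1913, -0.0383, 0.234, 1]],
], newtons=40)

```text
clock: 2.25
ee_pos: [0.4916, 0.3256, 0.2599]
eef_rot: [0.558, 0.83, -0.0, -0.0]
contact_force: [0.6, 0.7, -0.5]
grip_width: 1.001
grip_force: 0.0
```

Run:
```python
from h import *
go([.4927,.324,.171],22)
a=snap('top');b=snap('side')
x,y=proj('top',[[.4927,.324,.2]])[0].astype(int);u,v=proj('side',[[.4927,.324,.2]])[0].astype(int)
f=lambda i,x,y:cv2.resize(i[max(0,y-50):y+50,max(0,x-50):x+50],(400,400),interpolation=cv2.INTER_CUBIC)
cv2.imwrite('pics/c2.png',np.hstack([f(a,x,y),f(b,u,v)])[:,:,::-1])
for t in('tin_red','hub'):
  for n in('top','side'):
    print(t,n,[(round(d['p'],2),np.round(np.array(d['centre'])*[512,384],1)) for d in ctrl.silhouettes(n,t)[:4]])
```

```text
go [0.4927, 0.324, 0.171] -> [-0.0026  0.0006  0.1185] turn 0.0011 | yaw now 22.19 tilt [-0.0005  0.0003]
tin_red top [(0.78, array([175.8, 180.3]))]
tin_red side []
hub top [(0.89, array([317.1, 188.5])), (0.84, array([336.6, 241.9])), (0.71, array([405.2, 238. ])), (0.6, array([297.5, 277.1]))]
hub side [(0.59, array([305. , 175.4])), (0.59, array([320.4, 197.5]))]
```

View pics/c2.png

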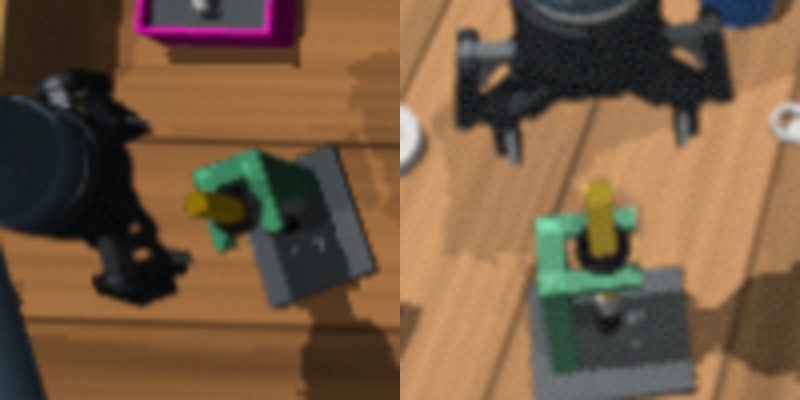

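The crop shows the open fingers straddling the grip symmetrically in both views (side mid x≈597 vs handle 598; the top view offset fits parallax). I go down and close.

Call:
move_arm([
  [[-0.002, 0.0006, 0.04, 0, 1], [-0.002, 0.0006, 0.08, 0, 1], [-0.002, 0.0006, 0.1185, 0, 1], [-0.002, 0.0006, 0.1185, 0, 1], [-0.002, 0.0006, 0.1185, 0, -1], [-0.002, 0.0006, 0.1185, 0, -1], [-0.002, 0.0006, 0.1185, 0, -1], [-0.002, 0.0006, 0.1185, 0, -1], [-0.002, 0.0006, 0.1185, 0, -1], [-0.002, 0.0006, 0.1185, 0, -1]],
], newtons=40)

```text
clock: 3.8
ee_pos: [0.4942, 0.323, 0.1719]
eef_rot: [0.559, 0.829, 0.001, 0.0]
contact_force: [-0.8, -0.7, 4.2]
grip_width: 0.181
grip_force: 42.8
```

Run:
```python
from h import *
s=ctrl.read_state();print(s['ee_pos'],s['eef_rot'],s['grip_width'],s['grip_force'],s['contact_force'])
go([.4927,.324,.171],22)
for n in('top','side'):
    a=snap(n);np.save(n+'.npy',a)
    for t in('tin_red_mouth','bush_face','fork'):print(n,t,lm(n,t))
```

```text
[0.49420403 0.32301802 0.17194864] [5.59255051e-01 8.28995377e-01 6.54506496e-04 1.55873091e-04] 0.18070707313458448 42.79555678367615 [-0.82865667 -0.65970272  4.18349076]
go [0.4927, 0.324, 0.171] -> [ 0.002  -0.0014  0.0013] turn -0.0 | yaw now 21.99 tilt [0.001  0.0009]
top tin_red_mouth [(0.68, array([177.3056, 180.7104]))]
top bush_face [(0.85, array([301.5168, 275.4816])), (0.82, array([344.8832, 240.3072])), (0.65, array([317.7984, 188.3904])), (0.57, array([408.8832, 233.2032])), (0.46, array([195.9936, 223.6032]))]
top fork [(0.63, array([ 83.3024, 208.512 ])), (0.47, array([179.712 , 178.2912]))]
side tin_red_mouth [(0.25, array([219.2896, 311.3856]))]
side bush_face [(0.77, array([302.7968, 135.0912])), (0.62, array([323.8912, 190.6944]))]
side fork [(0.7, array([290.7136, 301.2864])), (0.58, array([220.1088, 314.304 ]))]
```

Call:
move_arm([
  [[0, 0, -0.02, 0, -1], [0, 0, -0.05, 0, -1], [0, 0, -0.09, 0, -1], [0, 0, -0.13, 0, -1], [0, 0, -0.17, 0, -1], [0, 0, -0.19, 0, -1], [0, 0, -0.19, 0, -1], [0, 0, -0.19, 0, -1], [0, 0, -0.19, 0, -1], [0, 0, -0.19, 0, -1]],
])

```text
clock: 5.45
ee_pos: [0.4933, 0.3224, 0.3125]
eef_rot: [0.559, 0.829, -0.001, -0.0]
contact_force: [-0.7, 0.2, -1.1]
grip_width: 0.18
grip_force: 42.4
```

Run:
```python
from h import *
np.set_printoptions(precision=4,suppress=True)
a=snap('top');b=snap('side')
# colour centroids: red tin mouth outlines & brass disk by ellipse fit in HSV
def blob(im,lo,hi,near,r=25):
    h=cv2.cvtColor(im,cv2.COLOR_RGB2HSV);m=cv2.inRange(h,lo,hi)
    if lo[0]==0: m|=cv2.inRange(h,(170,lo[1],lo[2]),(180,255,255))
    k=np.zeros_like(m);cv2.circle(k,tuple(int(v) for v in near),r,255,-1);m&=k
    n,l,st,c=cv2.connectedComponentsWithStats(m);i=1+np.argmax(st[1:,4]);return st[i],c[i]
ok=np.load('top.npy')
for n,im in(('top',a),('side',b)):
  for nm,P,lo,hi in(('red',[.605,.083,.05],(0,120,50),(8,255,255)),('brass',[.588,-.351,.06],(15,120,100),(30,255,255))):
    try:
        st,c=blob(im,lo,hi,proj(n,[P])[0]);print(n,nm,st,c,atz(n,c,.06)[:2] if nm=='brass' else '')
    except Exception as e:print(n,nm,'hidden')
s=ctrl.read_state();print(s['ee_pos'],s['grip_width'],s['contact_force'])
f=lambda i,P,n:cv2.resize(i[slice(max(0,int(proj(n,[P])[0][1])-60),int(proj(n,[P])[0][1])+60),slice(max(0,int(proj(n,[P])[0][0])-60),int(proj(n,[P])[0][0])+60)],(400,400),interpolation=cv2.INTER_CUBIC)
cv2.imwrite('pics/c3.png',np.hstack([f(a,[.55,.2,.15],'top'),f(b,[.494,.323,.2],'side')])[:,:,::-1])
```

```text
top red [168 169  23  23 385] [178.7714 179.9506] 
top brass [310 180  15  15 170] [316.6176 187.1059] [ 0.5885 -0.3578]
side red [217 263   8   2  15] [220.7333 263.5333] 
side brass [267 164  14  24 111] [273.7568 174.1892] [ 0.5047 -0.325 ]
[0.4935 0.3226 0.313 ] 0.1831388534535677 [-0.6223  0.3209 -0.5882]
```

View pics/c3.png

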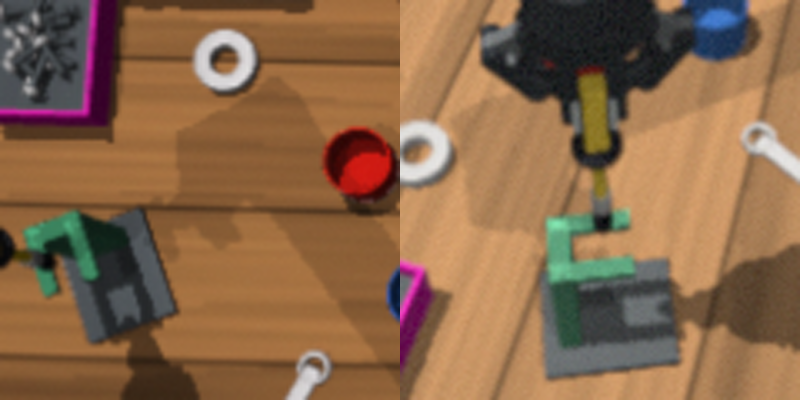

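Brush is held upright and clear of the fork (side crop: collar (598,150), bristles (602,220)); red tin at crop (360,163), undisturbed. Next: over the red tin.

Run:
```python
from h import *
go([.605,.083,.313],22)
```

```text
go [0.605, 0.083, 0.313] -> [-3.519e-01  1.820e-02  2.000e-04] turn -0.0 | yaw now 22.0 tilt [-0.0008 -0.0007]
```

Call:
move_arm([
  [[-0.04, 0.002, 0, 0, -1], [-0.1, 0.005, 0, 0, -1], [-0.16, 0.008, 0, 0, -1], [-0.22, 0.011, 0, 0, -1], [-0.28, 0.014, 0, 0, -1], [-0.33, 0.017, 0, 0, -1], [-0.352, 0.018, 0, 0, -1], [-0.352, 0.018, 0, 0, -1], [-0.352, 0.018, 0, 0, -1], [-0.352, 0.018, 0, 0, -1]],
])

```text
clock: 6.8
ee_pos: [0.6045, 0.0857, 0.3134]
eef_rot: [0.558, 0.83, 0.0, -0.001]
contact_force: [-0.1, -0.0, -1.0]
grip_width: 0.181
grip_force: 42.3
```

Run:
```python
from h import *
np.set_printoptions(precision=4,suppress=True)
a=snap('top');b=snap('side')
s=ctrl.read_state();print(s['ee_pos'],s['grip_width'],s['contact_force'])
go([.605,.083,.160],22)
q=s['ee_pos']
for n in('top','side'):
    print(n,'expect tip',proj(n,[[q[0],q[1],q[2]-.146]]),'brush',lm(n,'brush_tip')[:3],'red',lm(n,'tin_red_mouth')[:2],proj(n,[[.605,.083,.055]]))
f=lambda i,n:cv2.resize(i[slice(int(proj(n,[[.605,.083,.1]])[0][1])-50,int(proj(n,[[.605,.083,.1]])[0][1])+50),slice(int(proj(n,[[.605,.083,.1]])[0][0])-50,int(proj(n,[[.605,.083,.1]])[0][0])+50)],(400,400),interpolation=cv2.INTER_CUBIC)
cv2.imwrite('pics/c4.png',np.hstack([f(a,'top'),f(b,'side')])[:,:,::-1])
```

```text
[0.6047 0.0848 0.3136] 0.18336417256508608 [ 0.6487 -0.2813  0.3198]
go [0.605, 0.083, 0.16] -> [-0.0025 -0.0006  0.2048] turn 0.0009 | yaw now 22.16 tilt [-0.0002  0.0006]
top expect tip [[170.0391 172.5218]] brush [] red [(0.92, array([177.8176, 180.5184])), (0.47, array([224.4096, 180.0192]))] [[177.5259 178.9994]]
side expect tip [[213.8795 228.7579]] brush [(0.54, array([216.9856, 229.4016]))] red [(0.77, array([214.4768, 252.4032])), (0.17, array([218.5216, 229.5936]))] [[216.0915 250.7701]]
```

View pics/c4.png

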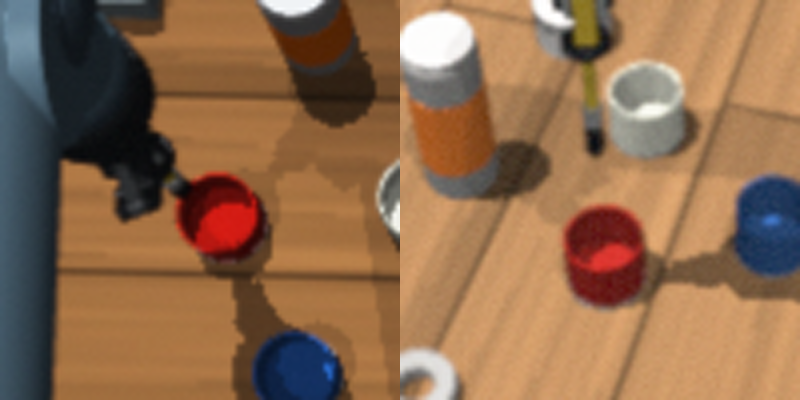

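Side crop: bristle tip (595,150) right above the red mouth (605,235); the top view agrees after parallax. Dip.

Call:
move_arm([
  [[-0.0015, -0.0006, 0.05, 0, -1], [-0.0015, -0.0006, 0.1, 0, -1], [-0.0015, -0.0006, 0.14, 0, -1], [-0.0015, -0.0006, 0.17, 0, -1], [-0.0015, -0.0006, 0.19, 0, -1], [-0.0015, -0.0006, 0.2, 0, -1], [-0.0015, -0.0006, 0.205, 0, -1], [-0.0015, -0.0006, 0.205, 0, -1], [-0.0015, -0.0006, 0.205, 0, -1], [-0.0015, -0.0006, 0.205, 0, -1]],
])

```text
clock: 8.35
ee_pos: [0.6055, 0.0818, 0.1605]
eef_rot: [0.559, 0.829, 0.0, 0.0]
contact_force: [-0.5, -0.2, -1.4]
grip_width: 0.179
grip_force: 42.4
```

Run:
```python
from h import *
a=snap('side')
x,y=proj('side',[[.605,.083,.08]])[0].astype(int)
cv2.imwrite('pics/c5.png',cv2.resize(a[y-40:y+40,x-40:x+40],(400,400),interpolation=cv2.INTER_CUBIC)[:,:,::-1])
go([.605,.083,.313],22)
```

```text
go [0.605, 0.083, 0.313] -> [ 1.700e-03  2.000e-04 -2.035e-01] turn -0.0 | yaw now 22.0 tilt [0.0009 0.0003]
```

View pics/c5.png

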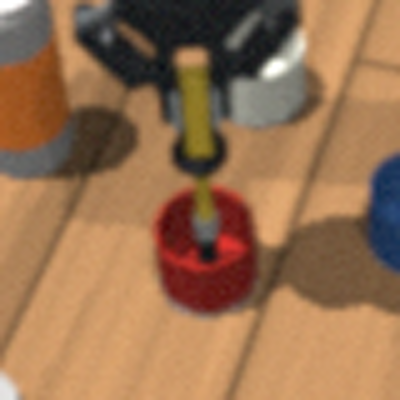

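Bristles are down inside the red tin (tip at crop (207,255), about 10 mm above the floor, no contact force). Raise.

Call:
move_arm([
  [[0, 0, -0.03, 0, -1], [0, 0, -0.07, 0, -1], [0, 0, -0.11, 0, -1], [0, 0, -0.15, 0, -1], [0, 0, -0.19, 0, -1], [0, 0, -0.205, 0, -1], [0, 0, -0.205, 0, -1], [0, 0, -0.205, 0, -1], [0, 0, -0.205, 0, -1], [0, 0, -0.205, 0, -1]],
])

```text
clock: 9.65
ee_pos: [0.6047, 0.0817, 0.3126]
eef_rot: [0.559, 0.829, -0.001, -0.001]
contact_force: [0.1, 0.6, -0.7]
grip_width: 0.179
grip_force: 42.4
```

Run:
```python
from h import *
s=cv2.imread('pics/side.png');h=cv2.cvtColor(s,cv2.COLOR_BGR2HSV);m=cv2.inRange(h,(15,120,100),(30,255,255))[245:285,380:420]
c=np.array([m.nonzero()[1].mean()+380,m.nonzero()[0].mean()+245])*.64;print(c,atz('side',c,.058))
go([.588,-.352,.313],22)
```

```text
[256.16       162.50017391] [ 0.59026703 -0.37831525  0.058     ]
go [0.588, -0.352, 0.313] -> [-5.279e-01 -2.372e-01 -2.000e-04] turn -0.0 | yaw now 22.0 tilt [-0.0017 -0.0005]
```

Call:
move_arm([
  [[-0.04, -0.018, 0, 0, -1], [-0.1, -0.045, 0, 0, -1], [-0.165, -0.074, 0, 0, -1], [-0.23, -0.103, 0, 0, -1], [-0.295, -0.133, 0, 0, -1], [-0.36, -0.162, 0, 0, -1], [-0.425, -0.191, 0, 0, -1], [-0.485, -0.218, 0, 0, -1], [-0.528, -0.237, 0, 0, -1], [-0.528, -0.237, 0, 0, -1]],
])

```text
clock: 10.9
ee_pos: [0.5859, -0.3571, 0.3132]
eef_rot: [0.562, 0.827, -0.002, -0.0]
contact_force: [-0.3, -0.6, -1.4]
grip_width: 0.181
grip_force: 42.3
```

Run:
```python
from h import *
np.set_printoptions(precision=4,suppress=True)
a=snap('top');b=snap('side')
s=ctrl.read_state();q=s['ee_pos'];print(q,s['q'],s['contact_force'],s['grip_width'])
f=lambda i,n:(lambda c:cv2.resize(i[c[1]-50:c[1]+50,c[0]-50:c[0]+50],(400,400),interpolation=cv2.INTER_CUBIC))(proj(n,[[.588,-.352,.1]])[0].astype(int))
cv2.imwrite('pics/c6.png',np.hstack([f(a,'top'),f(b,'side')])[:,:,::-1])
for n in('top','side'):
    print(n,proj(n,[[.588,-.352,.1]]),'tip exp',proj(n,[[q[0],q[1],q[2]-.146]]),lm(n,'brush_tip')[:3],'bush exp',proj(n,[[.588,-.352,.06]]),lm(n,'bush_face')[:5])
go([.588,-.352,.213],22)
```

```text
[ 0.5886 -0.3517  0.313 ] [ 0.0174  0.4559  0.653   1.4274 -0.2782  1.3524  1.0647] [ 0.3336  1.097  -0.8261] 0.17848821165292764
top [[316.8267 185.2885]] tip exp [[320.4219 181.5405]] [(0.75, array([200.3968, 135.0144]))] bush exp [[314.8045 187.233 ]] [(0.95, array([299.9808, 276.5952])), (0.86, array([342.1184, 241.6128])), (0.76, array([407.7056, 238.6944])), (0.39, array([317.184 , 188.0064])), (0.36, array([226.816 , 179.2896]))]
side [[255.3332 158.5167]] tip exp [[255.5693 144.9598]] [(0.47, array([258.5088, 147.4944]))] bush exp [[255.1069 166.2013]] [(0.97, array([301.824 , 133.4016])), (0.73, array([253.4912, 163.008 ])), (0.71, array([300.1856, 157.4016]))]
go [0.588, -0.352, 0.213] -> [-0.0021 -0.0034  0.1339] turn 0.0011 | yaw now 22.19 tilt [0.0003 0.0013]
```

View pics/c6.png

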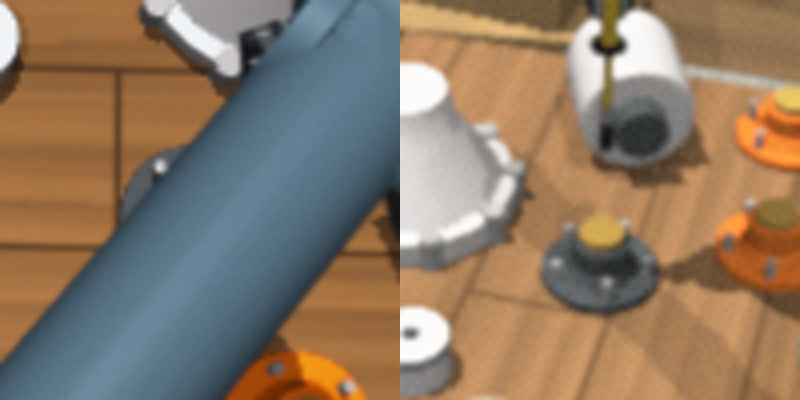

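Side crop: tip (607,148) directly above the dark hub's bush (601,233), where projection predicts both. Dab down to about 4 mm of bristle press.

Call:
move_arm([
  [[-0.001, 0, 0.05, 0, -1], [-0.001, 0, 0.1, 0, -1], [-0.001, 0, 0.125, 0, -1], [-0.001, 0, 0.134, 0, -1], [-0.001, 0, 0.139, 0, -1], [-0.001, 0, 0.143, 0, -1], [-0.001, 0, 0.146, 0, -1], [-0.001, 0, 0.148, 0, -1], [-0.001, 0, 0.148, 0, -1], [-0.001, 0, 0.148, 0, -1]],
])

```text
clock: 12.45
ee_pos: [0.5894, -0.3531, 0.2032]
eef_rot: [0.559, 0.829, 0.0, 0.001]
contact_force: [-0.2, -0.5, 0.4]
grip_width: 0.179
grip_force: 42.5
```

Run:
```python
from h import *
b=snap('side');s=ctrl.read_state();print(s['ee_pos'],s['contact_force'],s['moment'])
x,y=proj('side',[[.588,-.352,.1]])[0].astype(int)
cv2.imwrite('pics/c7.png',cv2.resize(b[y-30:y+30,x-30:x+30],(480,480),interpolation=cv2.INTER_CUBIC)[:,:,::-1])
go([.588,-.352,.313],22)
```

```text
[ 0.58940954 -0.353025    0.20317625] [0.57830106 0.5199859  1.17941047] [-0.21418399 -0.30850771 -0.01216718]
go [0.588, -0.352, 0.313] -> [ 0.0018 -0.0011 -0.1464] turn -0.0 | yaw now 22.0 tilt [ 0.0014 -0.0008]
```

View pics/c7.png

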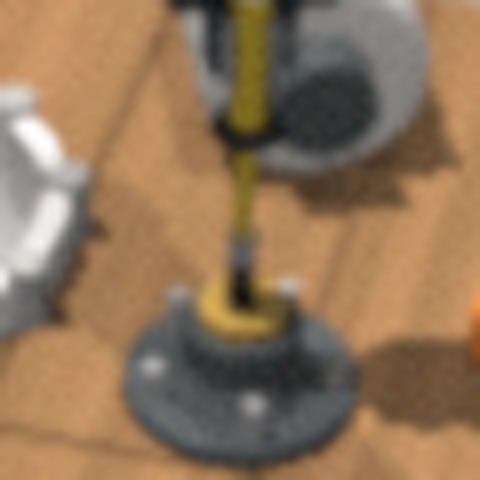

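Bristles are on the middle of the brass face (crop (243,300)). The force has risen about 1.5 N against free air; I press 1.5 mm further to be certain of contact and average the force.

Call:
move_arm([
  [[0, 0, 0.001, 0, -1], [0, 0, 0.002, 0, -1], [0, 0, 0.002, 0, -1], [0, 0, 0.002, 0, -1], [0, 0, 0.002, 0, -1], [0, 0, 0.002, 0, -1], [0, 0, 0.002, 0, -1], [0, 0, 0.002, 0, -1], [0, 0, 0.002, 0, -1], [0, 0, 0.002, 0, -1]],
])

```text
clock: 13.75
ee_pos: [0.5889, -0.3527, 0.2011]
eef_rot: [0.559, 0.829, 0.0, 0.0]
contact_force: [1.8, -1.0, 1.2]
grip_width: 0.186
grip_force: 42.6
```

Run:
```python
from h import *
F=[]
for i in range(10): ctrl.snapshot('side');F.append(ctrl.read_state()['contact_force'])
print(np.mean(F,0),ctrl.read_state()['ee_pos'])
```

```text
[ 1.24416264 -0.99899331  1.59896336] [ 0.58889804 -0.35269436  0.201132  ]
```

Call:
move_arm([
  [[0, 0, -0.01, 0, -1], [0, 0, -0.04, 0, -1], [0, 0, -0.08, 0, -1], [0, 0, -0.12, 0, -1], [0, 0, -0.15, 0, -1], [0, 0, -0.15, 0, -1], [0, 0, -0.15, 0, -1], [0, 0, -0.15, 0, -1], [0, 0, -0.15, 0, -1], [0, 0, -0.15, 0, -1]],
])

```text
clock: 15.5
ee_pos: [0.5887, -0.3525, 0.313]
eef_rot: [0.559, 0.829, -0.0, -0.001]
contact_force: [-0.1, 0.3, -1.4]
grip_width: 0.184
grip_force: 42.5
```

Run:
```python
from h import *
F=[]
for i in range(10): ctrl.snapshot('side');F.append(ctrl.read_state()['contact_force'])
print(np.mean(F,0),ctrl.read_state()['ee_pos'])
go([.605,.0,.313],22)
```

```text
[ 0.06855059  0.10093524 -0.63174649] [ 0.58892441 -0.35264607  0.31367498]
go [0.605, 0.0, 0.313] -> [0.4279 0.196  0.0009] turn -0.0 | yaw now 22.0 tilt [0.0001 0.    ]
```

Contact confirmed (about 2.2 N against free air, light). Heading back to the stand.

Run:
```python
from h import *
go([.54,.0,.313],22);go([.4938,.3228,.313],22)
```

```text
go [0.54, 0.0, 0.313] -> [0.4604 0.1156 0.0009] turn -0.0 | yaw now 22.0 tilt [0.0001 0.    ]
go [0.4938, 0.3228, 0.313] -> [0.8825 0.2197 0.0009] turn -0.0 | yaw now 22.0 tilt [0.0001 0.    ]
```

Call:
move_arm([
  [[0.03, 0.0075, 0, 0, -1], [0.08, 0.02, 0, 0, -1], [0.14, 0.035, 0, 0, -1], [0.2, 0.05, 0, 0, -1], [0.26, 0.065, 0, 0, -1], [0.32, 0.08, 0, 0, -1], [0.38, 0.095, 0, 0, -1], [0.43, 0.108, 0, 0, -1], [0.46, 0.1155, 0, 0, -1], [0.46, 0.1155, 0, 0, -1]],
])

```text
clock: 17.25
ee_pos: [0.5398, 0.0023, 0.3137]
eef_rot: [0.557, 0.83, 0.0, -0.0]
contact_force: [0.5, -1.3, -1.2]
grip_width: 0.179
grip_force: 42.3
```

Run:
```python
from h import *
for i in range(4): ctrl.snapshot('side')
go([.4938,.3228,.313],22)
```

```text
go [0.4938, 0.3228, 0.313] -> [0.4259 0.1038 0.0006] turn -0.0011 | yaw now 21.8 tilt [ 0.0003 -0.0009]
```

Call:
move_arm([
  [[0.03, 0.0074, 0, 0, -1], [0.08, 0.0197, 0, 0, -1], [0.14, 0.0345, 0, 0, -1], [0.2, 0.0493, 0, 0, -1], [0.26, 0.0641, 0, 0, -1], [0.32, 0.0789, 0, 0, -1], [0.375, 0.0925, 0, 0, -1], [0.41, 0.1011, 0, 0, -1], [0.4225, 0.1042, 0, 0, -1], [0.4225, 0.1042, 0, 0, -1]],
])

```text
clock: 18.7
ee_pos: [0.4945, 0.3216, 0.3134]
eef_rot: [0.56, 0.829, -0.0, 0.0]
contact_force: [0.1, 0.2, -0.9]
grip_width: 0.18
grip_force: 42.3
```

Run:
```python
from h import *
P=[]
for i in range(10): b=snap('side');P.append(ctrl.read_state()['ee_pos'])
P=np.array(P);print(P[::3],P.std(0))
a=snap('top')
go([.4938,.3228,.172],22)
s=ctrl.read_state();q=s['ee_pos'];print(s['grip_width'],s['contact_force'])
x,y=proj('side',[[.4938,.3228,.18]])[0].astype(int)
u,v=proj('top',[[.4938,.3228,.18]])[0].astype(int)
cv2.imwrite('pics/c8.png',np.hstack([cv2.resize(b[y-40:y+40,x-40:x+40],(400,400),interpolation=cv2.INTER_CUBIC),cv2.resize(a[v-40:v+40,u-40:u+40],(400,400),interpolation=cv2.INTER_CUBIC)])[:,:,::-1])
```

```text
[[0.49483461 0.32059725 0.3135244 ]
 [0.4948079  0.32047604 0.31379802]
 [0.49421624 0.32163391 0.31378922]
 [0.49386579 0.32240919 0.31371665]] [3.99324975e-04 7.93781572e-04 8.73281872e-05]
go [0.4938, 0.3228, 0.172] -> [2.000e-04 1.000e-04 1.889e-01] turn -0.0001 | yaw now 21.99 tilt [-0.      0.0001]
0.18162930001612876 [-0.30264388  0.78415502  0.34108795]
```

View pics/c8.png

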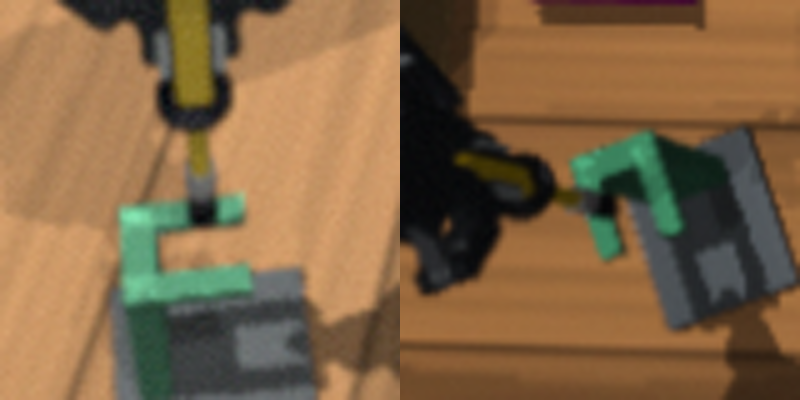

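Same pose as after the lift: brush vertical, bristles above the slot centre. Lower straight back into the fork.

Call:
move_arm([
  [[0, 0, 0.02, 0, -1], [0, 0, 0.035, 0, -1], [0, 0, 0.06, 0, -1], [0, 0, 0.09, 0, -1], [0, 0, 0.12, 0, -1], [0, 0, 0.15, 0, -1], [0, 0, 0.17, 0, -1], [0, 0, 0.18, 0, -1], [0, 0, 0.186, 0, -1], [0, 0, 0.187, 0, -1]],
])

```text
clock: 20.5
ee_pos: [0.4941, 0.3229, 0.1737]
eef_rot: [0.559, 0.829, 0.0, 0.0]
contact_force: [-0.9, 0.1, 0.1]
grip_width: 0.181
grip_force: 42.3
```

Run:
```python
from h import *
F=[]
for i in range(8): b=snap('side');F.append(ctrl.read_state()['contact_force'])
print(np.mean(F,0));go([.4938,.3228,.1722],22)
x,y=proj('side',[[.4938,.3228,.15]])[0].astype(int)
cv2.imwrite('pics/c9.png',cv2.resize(b[y-40:y+40,x-40:x+40],(400,400),interpolation=cv2.INTER_CUBIC)[:,:,::-1])
```

```text
[ 0.12095529 -0.11956914 -0.66490011]
go [0.4938, 0.3228, 0.1722] -> [-0.     -0.0002  0.002 ] turn -0.0 | yaw now 21.99 tilt [0.0004 0.0004]
```

No contact yet; lower the last 2 mm and read the force.

Call:
move_arm([
  [[0, 0, 0.001, 0, -1], [0, 0, 0.002, 0, -1], [0, 0, 0.0025, 0, -1], [0, 0, 0.0025, 0, -1], [0, 0, 0.0025, 0, -1], [0, 0, 0.0025, 0, -1], [0, 0, 0.0025, 0, -1], [0, 0, 0.0025, 0, -1], [0, 0, 0.0025, 0, -1], [0, 0, 0.0025, 0, -1]],
])

```text
clock: 22.15
ee_pos: [0.4939, 0.3228, 0.1719]
eef_rot: [0.559, 0.829, 0.0, -0.0]
contact_force: [-1.7, -1.3, 4.6]
grip_width: 0.181
grip_force: 43.1
```

Run:
```python
from h import *
F=[]
for i in range(8): b=snap('side');F.append(ctrl.read_state()['contact_force'])
print(np.mean(F,0));go([.4938,.3228,.1722],22)
```

```text
[-1.54988525 -1.37804732  5.19937417]
go [0.4938, 0.3228, 0.1722] -> [ 0.     -0.     -0.0004] turn -0.0 | yaw now 21.99 tilt [-0.      0.0002]
```

The collar is seated (about 5 N, same height as at the grasp). Release, then rise.

Call:
move_arm([
  [[0, 0, -0.0005, 0, -0.5], [0, 0, -0.0005, 0, -0.3], [0, 0, -0.0005, 0, 0], [0, 0, -0.0005, 0, 0.5], [0, 0, -0.0005, 0, 1], [0, 0, -0.0005, 0, 1], [0, 0, -0.0005, 0, 1], [0, 0, -0.0005, 0, 1], [0, 0, -0.0005, 0, 1], [0, 0, -0.0005, 0, 1]],
])

```text
clock: 23.8
ee_pos: [0.4938, 0.3227, 0.1719]
eef_rot: [0.559, 0.829, -0.0, -0.0]
contact_force: [0.2, -1.0, 0.2]
grip_width: 0.999
grip_force: 0.0
```

Call:
move_arm([
  [[0, 0, -0.02, 0, 1], [0, 0, -0.05, 0, 1], [0, 0, -0.09, 0, 1], [0, 0, -0.13, 0, 1], [0, 0, -0.17, 0, 1], [0, 0, -0.2, 0, 1], [0, 0, -0.2, 0, 1], [0, 0, -0.2, 0, 1], [0, 0, -0.2, 0, 1], [0, 0, -0.2, 0, 1]],
])

```text
clock: 25.05
ee_pos: [0.4933, 0.3224, 0.3206]
eef_rot: [0.559, 0.829, -0.001, -0.0]
contact_force: [-0.7, 0.2, 0.8]
grip_width: 1.003
grip_force: 0.0
```

Run:
```python
from h import *
old=cv2.resize(cv2.imread('pics/side.png'),(512,384)).astype(int);new=snap('side')[:,:,::-1].astype(int)
ot=cv2.resize(cv2.imread('pics/top.png'),(512,384)).astype(int);nt=snap('top')[:,:,::-1].astype(int)
def hue(i,lo,hi,b):
    m=cv2.inRange(cv2.cvtColor(i.astype(np.uint8),cv2.COLOR_BGR2HSV),lo,hi)[b[1]:b[3],b[0]:b[2]].nonzero();return len(m[0]),m[1].mean()+b[0],m[0].mean()+b[1]
x,y=proj('side',[[.4938,.3228,.18]])[0].astype(int);B=(x-14,y-30,x+14,y+20)
for i in(old,new):print('grip',hue(i,(20,140,80),(35,255,255),B))
for i in(ot,nt):print('top grip',hue(i,(22,140,80),(35,255,255),(65,190,110,230)))
for i in(ot,nt):print('red',hue(i,(0,140,80),(8,255,255),(160,165,200,195)),'blue',hue(i,(100,140,60),(125,255,255),(180,200,215,235)))
print('brush',lm('side','brush'),lm('side','brush_tip'),lm('top','brush'),proj('side',[[.4938,.3228,.14]]))
s=ctrl.read_state();print(s['ee_pos'],s['clock'],s['contact_force'])
```

```text
grip (126, np.float64(223.4920634920635), np.float64(307.85714285714283))
grip (120, np.float64(224.40833333333333), np.float64(308.05833333333334))
top grip (42, np.float64(79.19047619047619), np.float64(207.23809523809524))
top grip (31, np.float64(79.35483870967742), np.float64(207.83870967741936))
red (284, np.float64(179.01760563380282), np.float64(179.7218309859155)) blue (310, np.float64(198.25483870967741), np.float64(219.49354838709678))
red (279, np.float64(178.89605734767025), np.float64(179.6810035842294)) blue (313, np.float64(198.20447284345047), np.float64(219.41533546325877))
brush [(0.57, array([223.5904, 314.8032]))] [(0.47, array([229.3248, 334.1952]))] [(0.66, array([ 86.3232, 209.7024])), (0.3, array([156.3136, 258.8928])), (0.19, array([197.376 , 221.4912]))] [[225.08803837 315.30167086]]
[0.49371255 0.32266644 0.32160165] 25.3 [ 0.22994111 -0.69992966  0.21197768]
```

The brush hangs where it did at the start (the grip is within 1 px in both views), and the tins have not moved. Handing in.

```bash
python3 -c "
from workcell import ctrl
print(ctrl.finish_job())"
```

```text
the job is handed in; nothing more can be done
None
```

The brush was dipped in the red tin, dabbed lightly on the dark hub's brass bush at about 2 N, hung back in the fork by its collar and let go, and the job is handed in at about 25 s; the hand-in gave no verdict.

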